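Reheat waffles in the iron and warm the cups on its curved lid

TASK

Reheat the ready-baked waffles: lay every waffle flat in the waffle iron, one to a baking cell, and shut the lid fully. Then slide the child-lock tab all the way aside and press the start button it was covering. Last, balance every cup upright on the crown of the iron's curved lid to warm, side by side and standing by themselves, without tipping a cup over or moving the pitcher or the canister.

Things in the scene. Friction and masses are not known exactly. Their poses are not given: they have to be found in the camera images.
- iron: Steel waffle iron fixed to the shelf, 220 mm deep (x), 236 mm wide (y), origin at the centre of its underside; x points from the handle side (front) to the hinge side (back), y to its left, z up. Baking floor 60 mm above the shelf with two cells, left and right, each 150 mm (x) by 102 mm (y); rim and divider only 6 mm high. Black control ledge 66 mm wide on its right (-y) side, top 62 mm up.
- cell_left (a point): Centre of the floor of the left (+y) baking cell, 60 mm above the shelf; axes as the iron's.
- cell_right (a point): Centre of the floor of the right (-y) baking cell, 60 mm above the shelf; axes as the iron's.
- lid (a joint): Angle of the iron's lid (rad): 0 shut, 1.75 fully open; it starts open, about upright. The hinge is stiff (0.8 N m): the lid stays where it is left.
- lid_hinge (a point): Point on the hinge line of the lid, mid-width, at the back of the iron 74 mm above the shelf; the line runs along the iron's y. Axes turn with the lid.
- lid_handle (a point): Centre of the lid's handle: a round black bar 14 mm thick and 120 mm long, parallel to the iron's y, standing 36 mm off the lid's front edge and 241 mm from the hinge. Shut, it lies 84 mm above the shelf, and the gap between bar and lid is 29 mm. Axes turn with the lid.
- crown (a point): Middle of the crown (highest line) of the lid's curved top. The top is a barrel arch of 160 mm radius whose crown line runs along the iron's y, 236 mm long and 200 mm deep; shut, the crown is 131 mm above the shelf. Axes turn with the lid and match the iron's when it is shut. A cup standing there rocks and settles with a slight tilt; more than about 20 mm off the crown line it topples.
- tab (a joint): Child-lock tab: 0 covers the start button, 0.046 m is fully aside, towards the front of the iron (its -x). It stays where it is left (2 N friction).
- tab_fin (a point): Middle of the tab's upright grip fin: 10 mm thick along the iron's x, 34 mm along y, 16 mm high; its top is 8 mm above this point. The fin stands at the centre of the tab's 42 mm square plate, whose top is 88 mm above the shelf.
- start (a joint): Start button: 0 up, 0.005 m fully pressed (5 N, springs back).
- start_top (a point): Centre of the top of the round start button, 28 mm across, 81 mm above the shelf, on the control ledge, pressed straight down; it lies under the tab until that is slid aside. Two steel guide rails along the iron's x, 43 mm apart, tops 80 mm above the shelf, run either side of it.
- board: Wooden board fixed on the shelf, 260 mm (x) by 200 mm (y), 12 mm thick, origin at the centre of its underside. The waffles lie on it.
- waffle1_mid (a point): Centre (half-way up) of a firm baked waffle 100 mm long (its x) by 62 mm wide (its y) by 22 mm thick (z up). One or two waffles are present.
- waffle2_mid (a point): Centre of the other waffle, same size and axes; may be absent.
- waffle1: The same waffle; origin at the centre of its underside, 11 mm below its centre.
- waffle2: The same waffle as waffle2_mid; origin at the centre of its underside.
- cup1_mid (a point): Centre (half-way up) of a handleless stoneware cup standing on the shelf: 62 mm across for its upper 50 mm, narrowing to a flat foot 52 mm across, 70 mm tall, 5 mm wall, open at the top, about 170 g. z up. Two or three cups are present.
- cup2_mid (a point): Centre of another cup, the same.
- cup3_mid (a point): Centre of another cup, the same.
- cup1: The same cup; origin at the centre of its foot, 35 mm below its centre.
- cup2: The same cup as cup2_mid; origin at the centre of its foot.
- cup3: The same cup as cup3_mid; origin at the centre of its foot.
- pitcher: White ceramic pitcher with one handle, about 110 mm across (145 mm with the handle) and 185 mm tall, origin under its centre; to be left alone.
- canister: Steel canister with a knob lid, 104 mm across and 163 mm tall, origin under its centre; to be left alone.
Not all that is in view belongs to the job. Leave any brown or orange look-alike of the cup3 alone.

How it is judged:
By the outcome, as a careful person would: the job done as asked, in the order asked, and still so for the second after the job is handed in, with the robot touching nothing.
Of waffle1, waffle2 only 1 to 2 are there at a start; the rules pass over those that are not, and their reading is None.
Of cup1, cup2, cup3 only 2 to 3 are there at a start; the rules pass over those that are not, and their reading is None.
At some moment in a run one of waffle1, waffle2 may be knocked a few centimetres aside while the robot is not near it.
It also fails if it takes over 210 s, if anything falls off the work surface, if the arm or the gripper's body presses on something with over 40 N, if the wrist force passes 120 N, or if a joint passes its speed limit or range.

ROBOT

A 6-joint arm with a two-finger parallel gripper is mounted at the origin on the work surface. World frame = base frame: x ahead of the robot, y to its left, z up, the work surface at z = 0. Lengths are in m, angles in degrees, forces in N, time in s.
With the tool pointing down it reaches from about 0.4 to 0.825 m from the base axis. Payload 7 kg.
Tool frame: the origin (TCP) lies at the very end of the fingers, on their centre line; the grasp point (between the pads) lies 19 mm behind it (ctrl.pinch_z is the distance from the TCP to the grasp point, in m); z points along the fingers, x is the direction in which the jaws open and shut, and the axes are right-handed (so a half turn about z gives the same grasp; the last joint's range is limited). The gripper opens to 88 mm and grips with 3 to 60 N. Pads are 19 mm wide; open, the fingers measure 130 mm over their backs; the gripper's body (78 mm by 193 mm) begins 47 mm behind the grasp point.
Start: joints at [-57.519, 20.546, 0.682, 0, -70.136, -16.507], TCP at [0.186, -0.649, 0.227] pointing down, gripper open.
Joint ranges: [-176.03, 176.03], [-82.01, 121.73], [-58.28, 71.71], [-173.87, 95.51], [-174.79, -0.11], [-173.66, 173.66]. Speed limits (degrees/s): [136.94, 136.94, 172.46, 180, 180, 180].

INTERFACE

Orientations are given as [roll, pitch, yaw] about the fixed x, y, z axes, in that order (R = Rz(yaw) Ry(pitch) Rx(roll)).
In Python, from plant import ctrl gives the robot as it stands.
- The arm moves only by the tool carry_out, never from a script. Its argument "increments" is a list of rows, each a list of 7 numbers: the turn, a rotation vector about the world's x, y, z in degrees, then the shift along the world's x, y, z in mm, then the closure, from 0 (fully open) to 1 (shut). In form: [[ax, ay, az, dx, dy, dz, grip], ...]. A call has 1 to 20 rows; each row is the pose to reach, as a shift and turn from the pose commanded when the call began; what a row does not reach only later rows make up. A row lasts 1/8 s, in which the tool goes at most 62.5 mm and 10.7 degrees, less where a joint would pass 70% of its speed; a pose out of reach is approached as far as the arm can. A call with a gripper value outside its range is refused whole. The fingers move at their own pace and stop on an object; the grip force is fixed at half the most. Time passes only in rows, so rows that repeat a pose let the fingers close. It gives the time, the measured TCP pose, the force and the opening at its end, in the units of the state.
- ctrl.get_obs(): the state, without advancing time (a new reading comes with each control period).
- ctrl.snapshot(name): name is "scene" or "top" or "wrist"; returns a dict with "pixels" (400x640x3 uint8, blue, green, red), "intrinsics" (3x3 intrinsics, pixels), "rvec" (rotation vector, rad) and "tvec" (3), from world to camera coordinates, as OpenCV has them; the wrist camera has in their place "hand_eye" (4x4, takes a point from camera to tool coordinates, whose origin is the TCP and whose axes are the tool frame's). Camera axes: x right, y down, z forward; pixel columns grow to the right and rows downward; lengths in m; the calibration is good to about 2 mm. A picture is of the moment at which its call begins: read the wrist's pose just before it. There is no depth.
- ctrl.close_job(): hands the job in, once; it reports no verdict.
Trained networks look in a picture, given as the dict that the camera call returned (one of the last four; its "shot" number tells which), for a name from the list of things; names that differ only in an ending like _2 or _b are one class to them, and where a whole thing is asked for, a point or a joint stands for the part that bears it (a point fixed in the world has none). Each returns a list of dicts, best first, with "confidence" (0 to 1); they miss things now and then, are a little off and sometimes report something else, mostly with a low value. They report only what shows in the picture. A call takes as long as a camera call. They do not tell look-alikes from the thing itself.
- ctrl.search_frame(picture, label): "centre" ([x, y, z] in m, in world coordinates, good to about 4 mm: the middle of the surface that is visible of it).
- ctrl.outline_of(picture, label): "pixels" (400x640 bool, what is visible of it).
The state is a dict: "clock": time; "joint_pos": joint angles; "qvel": joint speeds; "tau": joint torques, N m; "tool_pos": TCP position; "orientation": TCP orientation; "force": force on the tool from outside, world axes, zero at the start; "moment": the same for the moment, N m; "opening": finger opening in m.
Only numpy, scipy, OpenCV 4.12 (cv2) and the standard library are available. Lean on these libraries where they do the work, as an engineer would, in place of code of your own. Each camera call takes 0.05 s, during which the arm holds its last target. There are 200 camera calls.

## Working session

There is one attempt and no reset: what is moved stays moved. The work goes in short steps, Python scripts to look and compute and a tool call to move; the robot and the scene stay as the last step left them, time stands still between calls to the robot, and variables do not carry over. Pictures are saved under pics/ and viewed, about 12 in all and at most 16, crops included, and the job is handed in when it is done.

Besides the shell and the picture viewer there is one more tool, called after ">>>" in YAML: its name, and indented under it one key for each argument. carry_out: Moves the arm, as the interface text tells. Its arguments: {"type":"object","properties":{"increments":{"type":"array"}},"required":["increments"]}

```bash
ls; mkdir -p pics; cat > h.py <<'E'
import numpy as np, cv2
from plant import ctrl
from scipy.spatial.transform import Rotation as Ro
np.set_printoptions(precision=4,suppress=True)
def cam(p):
    K=np.array(p["intrinsics"],float)
    if "hand_eye" in p:
        o=p["obs"];T=np.eye(4);T[:3,:3]=Ro.from_euler("xyz",o["orientation"],degrees=True).as_matrix();T[:3,3]=o["tool_pos"]
        C=T@np.array(p["hand_eye"]);return K,C[:3,:3],C[:3,3]
    R=cv2.Rodrigues(np.array(p["rvec"],float))[0];t=np.array(p["tvec"],float).ravel()
    return K,R.T,-R.T@t
def snap(n,save=None):
    o=ctrl.get_obs();p=ctrl.snapshot(n)
    if n=="wrist":p["obs"]=o
    if save:cv2.imwrite("pics/"+save+".png",p["pixels"])
    return p
def onplane(p,uv,z):
    K,R,c=cam(p);d=(R@np.linalg.inv(K)@np.c_[np.atleast_2d(uv),np.ones(len(np.atleast_2d(uv)))].T).T
    return c+d*((z-c[2])/d[:,2])[:,None]
def proj(p,X):
    K,R,c=cam(p);x=(np.atleast_2d(X)-c)@R@K.T;return x[:,:2]/x[:,2:]
E
python3 - <<'E'
from h import *
o=ctrl.get_obs();print(o)
for n in("scene","top"):
    p=snap(n,n+"0");print(n,cam(p)[2])
    for l in["iron","cell_left","cell_right","lid","lid_handle","crown","tab_fin","start_top","board","waffle1","waffle1_mid","cup1","cup1_mid","pitcher","canister"]:
        for d in ctrl.search_frame(p,l):print(l,np.array(d["centre"]),round(d["confidence"],2))
E
```

```text
pics
{'clock': 0.0, 'joint_pos': array([-57.5194,  20.5905,   0.634 ,  -0.0212, -70.1356, -16.5078]), 'qvel': array([-0.0277,  0.0344, -0.0967, -0.0366, -0.0086,  0.0131]), 'tau': array([ -0.0023, -58.2719,  29.3039,   6.9971,   0.0067,  -0.0001]), 'tool_pos': array([ 0.1856, -0.6485,  0.2256]), 'orientation': array([-179.9929,   -0.094 ,  105.9656]), 'force': array([-0.1914, -0.1523,  0.8056]), 'moment': array([-0.0231,  0.0205, -0.0653]), 'opening': 0.08764645000844129}
scene [0.6656 0.5667 0.9735]
iron [ 0.5951 -0.0051  0.066 ] 0.57
cell_left [ 0.5935 -0.0067  0.0689] 0.76
cell_left [0.6902 0.0362 0.2543] 0.73
cell_left [0.4312 0.3731 0.0326] 0.71
cell_right [ 0.5955 -0.0024  0.0661] 0.9
cell_right [0.5506 0.336  0.0345] 0.61
cell_right [ 0.4113 -0.3114  0.0499] 0.17
lid [0.6885 0.0379 0.2567] 0.81
lid_handle [0.6899 0.0376 0.2571] 0.79
crown [0.6884 0.038  0.2584] 0.93
crown [ 0.4097 -0.3137  0.0509] 0.37
crown [ 0.5561 -0.3089  0.0496] 0.18
tab_fin [ 0.5704 -0.1712  0.0883] 0.47
tab_fin [ 0.4097 -0.3123  0.0516] 0.27
board [0.4928 0.3406 0.0158] 0.83
waffle1 [0.4305 0.3727 0.033
[... 911 characters left out ...]
b_fin [ 0.5788 -0.1766  0.0846] 0.5
start_top [ 0.4163 -0.3383  0.0214] 0.48
board [0.4908 0.3388 0.0142] 0.71
waffle1 [0.5529 0.3339 0.0327] 0.94
waffle1 [0.4279 0.3617 0.0316] 0.9
waffle1 [0.7379 0.2467 0.1425] 0.43
waffle1_mid [0.432  0.3624 0.0305] 0.67
cup1 [ 0.4478 -0.5602  0.0368] 0.84
cup1 [ 0.4155 -0.4403  0.0337] 0.83
cup1 [ 0.6276 -0.4732  0.0339] 0.82
cup1 [ 0.4124 -0.3334  0.0213] 0.81
cup1 [ 0.5604 -0.3262  0.0214] 0.79
cup1 [ 0.5179 -0.4386  0.0312] 0.65
cup1 [ 0.5462 -0.5502  0.0378] 0.63
cup1 [ 0.5917 -0.0441  0.0585] 0.33
cup1_mid [ 0.5587 -0.3235  0.0202] 0.5
pitcher [ 0.7259 -0.2499  0.1456] 0.77
canister [0.7363 0.2479 0.1469] 0.75
canister [ 0.728  -0.2489  0.1461] 0.73
```

View pics/scene0.png

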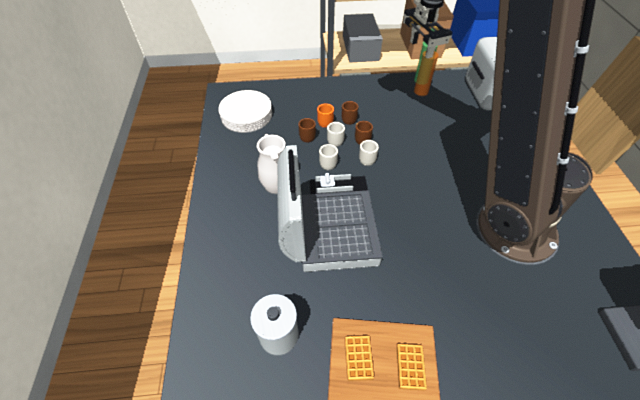

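View pics/top0.png

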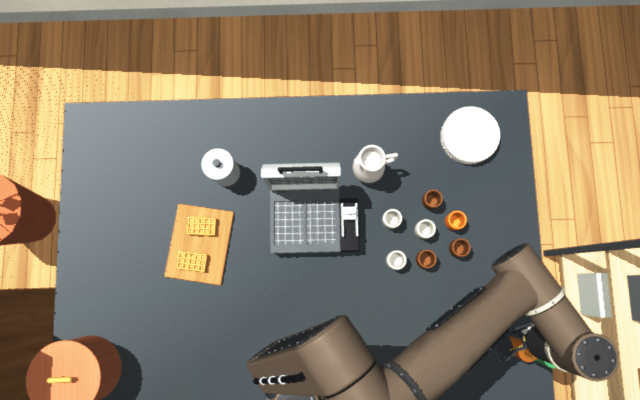

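The scene view shows the iron open near (340,225), two waffles on the board at (358,357) and (411,366), and three white cups at (328,156), (336,133) and (369,152). The brown and orange look-alikes stand among the cups. In the top view the white cups are at (392,219), (425,229) and (397,260).

```bash
python3 - <<'E'
from h import *
p=snap("top")
for l,z in(("waffle1",.034),("cup1",.07),("board",.012),("iron",.066),("tab_fin",.1),("canister",.14),("pitcher",.185),("lid",.3)):
    for d in ctrl.outline_of(p,l):
        m=d["pixels"].astype(np.uint8)
        if m.sum()<5: continue
        c=max(cv2.findContours(m,0,2)[0],key=cv2.contourArea)
        w=onplane(p,c[:,0,:].astype(float),z)[:,:2]
        r=cv2.minAreaRect((w*1000).astype(np.float32))
        v,u=np.nonzero(m);bgr=p["pixels"][v,u].mean(0)
        print(l,round(d["confidence"],2),"px",[u.mean().round(1),v.mean().round(1)],"mm",np.round(r[0],1),np.round(r[1],1),round(r[2],1),bgr.round())
im=p["pixels"]
cv2.imwrite("pics/c1.png",cv2.resize(im[150:265,255:375],None,fx=5,fy=5,interpolation=cv2.INTER_CUBIC))
cv2.imwrite("pics/c2.png",cv2.resize(im[180:290,375:475],None,fx=5,fy=5,interpolation=cv2.INTER_CUBIC))
E
```

```text
waffle1 0.96 px [np.float64(201.4), np.float64(225.8)] mm [551.7 333. ] [102.4  61.8] 85.8 [116. 211. 246.]
waffle1 0.9 px [np.float64(192.8), np.float64(261.2)] mm [430.8 363.3] [98.7 59. ] 80.4 [113. 208. 244.]
cup1 0.87 px [np.float64(432.0), np.float64(198.9)] mm [ 616.5 -461.4] [57.4 69. ] 42.8 [ 47.  77. 122.]
cup1 0.86 px [np.float64(459.4), np.float64(247.2)] mm [ 450.7 -544. ] [71.  60.4] 88.4 [ 48.  78. 125.]
cup1 0.8 px [np.float64(396.0), np.float64(259.6)] mm [ 415.  -328.9] [67.2 56.7] 88.4 [215. 225. 226.]
cup1 0.74 px [np.float64(391.5), np.float64(218.5)] mm [ 552.8 -321.1] [59.6 68. ] 42.7 [207. 216. 218.]
cup1 0.68 px [np.float64(455.8), np.float64(220.2)] mm [ 542.2 -538.4] [68.6 61.4] 88.3 [ 54. 137. 223.]
cup1 0.58 px [np.float64(424.7), np.float64(228.5)] mm [ 517.2 -431. ] [61.4 70.4] 42.6 [207. 217. 218.]
cup1 0.51 px [np.float64(425.5), np.float64(258.6)] mm [ 415.5 -427.7] [70.8 56.7] 88.4 [ 51.  82. 129.]
cup1 0.4 px [np.float64(220.9), np.float64(167.0)] mm [747.8 256.6] [135.2 107.1] 44.6 [207. 208. 206.]
board 0.75 px [np.float64(200.0), np.float64(243.
[... 205 characters left out ...]
4(209.1)] mm [602.8 -45.7] [315.4 327.4] 0.0 [140. 140. 136.]
iron 0.53 px [np.float64(192.1), np.float64(261.3)] mm [428.9 355.7] [100.4  60.3] 82.1 [113. 208. 245.]
tab_fin 0.5 px [np.float64(349.1), np.float64(212.4)] mm [ 574.4 -175.7] [40.1 37. ] 88.3 [249. 249. 248.]
canister 0.72 px [np.float64(220.6), np.float64(166.6)] mm [734.1 243.6] [131.9  97.8] 44.6 [209. 209. 208.]
pitcher 0.84 px [np.float64(371.1), np.float64(163.5)] mm [ 726.4 -251.1] [101.2 138.5] 47.2 [202. 208. 211.]
lid 0.64 px [np.float64(301.3), np.float64(175.6)] mm [661.8 -27.7] [228.1  79. ] 89.6 [149. 151. 148.]
lid 0.15 px [np.float64(310.2), np.float64(209.2)] mm [567.9 -52.9] [285.6 266.5] 89.6 [140. 140. 136.]
```

View pics/c1.png

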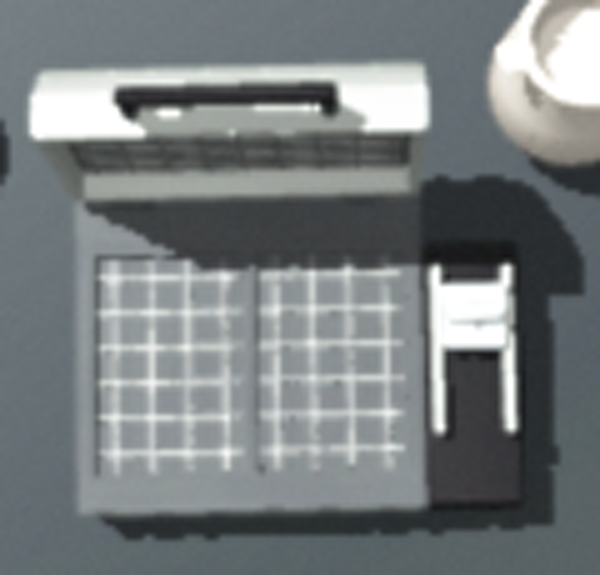

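The crop shows the iron nearly square to the world axes, with its two cells at about (170,365) and (332,365). The tab fin is at (480,320), and the pitcher stands at the top right.

```bash
python3 - <<'E'
from h import *
p=snap("top")
f=lambda L,z:print(z,onplane(p,np.array([[255+(x-2)/5,150+(y-2)/5] for x,y in L],float),z)[:,:2].tolist())
f([(77,513),(428,508)],.066)   # front corners
f([(77,200),(421,200)],.08)
f([(97,257),(97,475),(405,270),(405,470),(257,260),(257,470)],.062)
f([(480,320),(458,290),(505,350)],.095)
f([(522,505),(428,505),(518,245)],.062)
f([(118,95),(335,95)],.315)
s=snap("scene","s1");im=s["pixels"]
cv2.imwrite("pics/s1c.png",cv2.resize(im[90:280,250:410],None,fx=3.1,fy=3.1,interpolation=cv2.INTER_CUBIC))
# white cups: white-ish blob rim -> fit by both cams
for n,q in(("top",p),("scene",s)):
    for d in ctrl.outline_of(q,"cup1"):
        m=d["pixels"];v,u=np.nonzero(m);b=q["pixels"][v,u].mean(0)
        if b[0]<150 or len(u)>700: continue
        # render search: model silhouette of cup at (x,y)
        a=np.linspace(0,2*np.pi,40)
        best=None
        def sil(x,y):
            P=[np.c_[x+r*np.cos(a),y+r*np.sin(a),0*a+z] for r,z in((.026,0),(.031,.02),(.031,.07))]
            h=cv2.convexHull(proj(q,np.vstack(P)).astype(np.float32));return h
        c0=onplane(q,[[u.mean(),v.mean()]],.04)[0]
        from scipy.optimize import minimize
        S=8
        def cost(k):
            h=sil(*k);M=np.zeros((400*2,640*2),np.uint8);cv2.fillConvexPoly(M,np.round((h*2+.5)*16).astype(np.int32),255,shift=4)
            M=cv2.resize(M,(640,400),interpolation=cv2.INTER_AREA)/255.;return np.abs(M-m).sum()
        r=minimize(cost,c0[:2],method="Nelder-Mead",options=dict(initial_simplex=[c0[:2],c0[:2]+[.01,0],c0[:2]+[0,.01]],xatol=1e-4))
        print(n,round(d["confidence"],2),len(u),r.x,round(r.fun))
E
```

```text
0.066 [[0.4516104514663989, 0.0935189736425434], [0.44818992293758814, -0.14297099161473503]]
0.08 [[0.6631631955303412, 0.08932169792965518], [0.6563536747005162, -0.144601081482471]]
0.062 [[0.6263605854031336, 0.07821348612065894], [0.4770639882273026, 0.08015712663098663], [0.6112324428414608, -0.13256595780914926], [0.4744580732587947, -0.12833706839674117], [0.6210978237270399, -0.031403550104587036], [0.47733468739858925, -0.028195184296852763]]
0.095 [[0.5711032891712989, -0.18106775098094008], [0.59178144612292, -0.16704779348253476], [0.5504410520880936, -0.19703969433039298]]
0.062 [[0.4485835013167737, -0.20658364519645753], [0.4504029958441467, -0.14313443282774216], [0.6263060824120923, -0.21054334919893108]]
0.315 [[0.6822003174362463, 0.036738420573816], [0.6784849025259145, -0.09022756252502868]]
top 0.72 276 [ 0.5564 -0.3223] 34
top 0.52 319 [ 0.5177 -0.4347] 17
top 0.51 296 [ 0.4153 -0.3304] 21
scene 0.95 377 [ 0.413  -0.3311] 38
scene 0.92 359 [ 0.5159 -0.4369] 30
scene 0.63 407 [ 0.5536 -0.3244] 16
```

View pics/s1c.png

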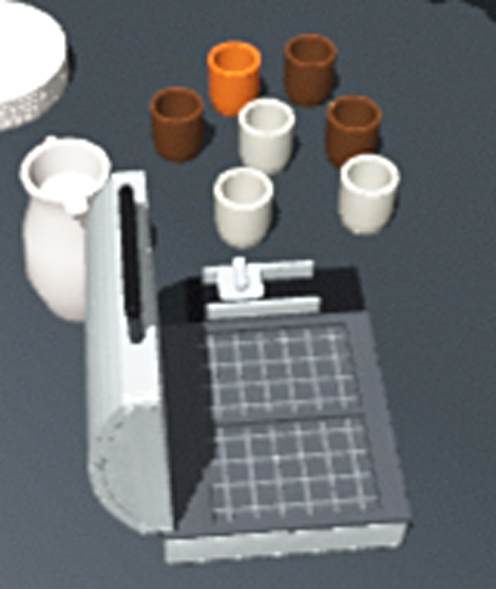

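>>> carry_out:
  increments:
    - [0,0,0,0,0,150,0]
    - [0,0,0,100,150,180,0]
    - [0,0,0,200,250,180,0]
    - [0,0,10,280,350,180,0]
    - [0,0,20,310,450,180,0]
    - [0,0,30,320,550,180,0]
    - [0,0,40,330,650,180,0]
    - [0,0,50,320,750,170,0]
    - [0,0,60,300,850,150,0]
    - [0,0,65,280,950,100,0]
    - [0,0,65,250,1000,50,0]
    - [0,0,65,246,1011,0,0]
    - [0,0,65,246,1011,0,0]
    - [0,0,65,246,1011,0,0]
    - [0,0,65,246,1011,0,0]
    - [0,0,65,246,1011,0,0]
    - [0,0,65,246,1011,0,0]
    - [0,0,65,246,1011,0,0]
    - [0,0,65,246,1011,0,0]

```text
clock: 4.62
tool_pos: [0.4313, 0.3644, 0.2257]
orientation: [-180.0, -0.0, 171.0]
force: [0.2, -0.4, 0.5]
opening: 0.0875
```

The zoomed scene crop shows the lid upright with its handle at (132,260), the tab on its rails at (240,285), and three white cups at (266,135), (243,207) and (368,193).

```bash
cat >> h.py <<'E'
def rects(p,l,z,n=4):
    out=[]
    for d in ctrl.outline_of(p,l)[:n]:
        m=d["pixels"].astype(np.uint8)
        if m.sum()<30: continue
        c=max(cv2.findContours(m,0,2)[0],key=cv2.contourArea)
        r=cv2.minAreaRect((onplane(p,c[:,0,:].astype(float),z)[:,:2]*1000).astype(np.float32))
        v,u=np.nonzero(m)
        print(l,round(d["confidence"],2),"px",round(u.mean()),round(v.mean()),u.min(),u.max(),v.min(),v.max(),"mm",np.round(r[0],1),np.round(r[1],1),round(r[2],1))
E
python3 - <<'E'
from h import *
p=snap("wrist","w1");print(cam(p)[2]);rects(p,"waffle1",.034)
E
```

```text
[0.4211 0.2949 0.3837]
waffle1 0.96 px 331 181 307 356 141 220 mm [431.  364.4] [99.5 62.5] 81.0
```

View pics/w1.png

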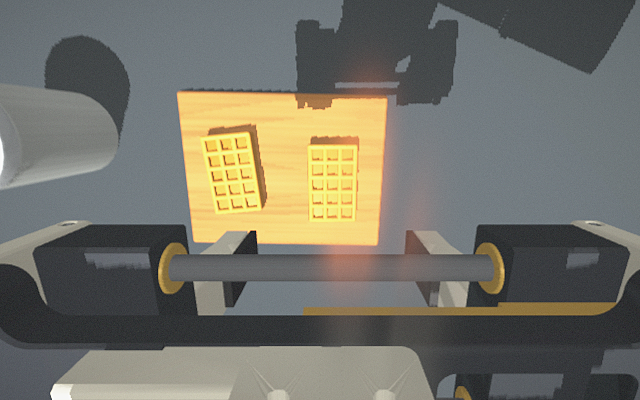

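The wrist view shows this waffle at (331,181), squared to the jaws, and the other waffle at (232,172). I'll descend and grip.

>>> carry_out:
  increments:
    - [0,0,0,0,0,-60,0]
    - [0,0,0,0,0,-120,0]
    - [0,0,0,0,0,-170,0]
    - [0,0,0,0,0,-195,0]
    - [0,0,0,0,0,-204,0]
    - [0,0,0,0,0,-204,0]
    - [0,0,0,0,0,-204,0]
    - [0,0,0,0,0,-204,1]
    - [0,0,0,0,0,-204,1]
    - [0,0,0,0,0,-204,1]
    - [0,0,0,0,0,-204,1]
    - [0,0,0,0,0,-204,1]
    - [0,0,0,0,0,-204,1]
    - [0,0,0,0,0,-204,1]
    - [0,0,0,0,0,-180,1]
    - [0,0,0,0,0,-130,1]
    - [0,0,0,0,0,-80,1]
    - [0,0,0,0,0,-30,1]
    - [0,0,0,0,0,0,1]
    - [0,0,0,0,0,0,1]

```text
clock: 7.22
tool_pos: [0.4326, 0.363, 0.2291]
orientation: [179.8, 0.1, 171.0]
force: [-0.3, 0.5, -1.8]
opening: 0.0616
```

>>> carry_out:
  increments:
    - [0,0,-10,0,-40,0,1]
    - [0,0,-20,10,-90,0,1]
    - [0,0,-30,20,-140,0,1]
    - [0,0,-40,30,-190,0,1]
    - [0,0,-50,50,-240,0,1]
    - [0,0,-60,70,-290,0,1]
    - [0,0,-70,85,-340,0,1]
    - [0,0,-80,100,-390,0,1]
    - [0,0,-82.3,110,-430,0,1]
    - [0,0,-82.3,116,-445,-20,1]
    - [0,0,-82.3,116,-445,-50,1]
    - [0,0,-82.3,116,-445,-70,1]
    - [0,0,-82.3,116,-445,-70,1]
    - [0,0,-82.3,116,-445,-70,1]
    - [0,0,-82.3,116,-445,-70,1]

```text
clock: 9.1
tool_pos: [0.5483, -0.0828, 0.1574]
orientation: [179.9, -0.0, 88.7]
force: [-0.5, 0.2, -0.8]
opening: 0.0618
```

```bash
python3 - <<'E'
from h import *
print(ctrl.get_obs()["tool_pos"],ctrl.get_obs()["orientation"])
p=snap("wrist","w2")
E
```

```text
[ 0.5483 -0.0828  0.1574] [179.918   -0.0119  88.6884]
```

View pics/w2.png

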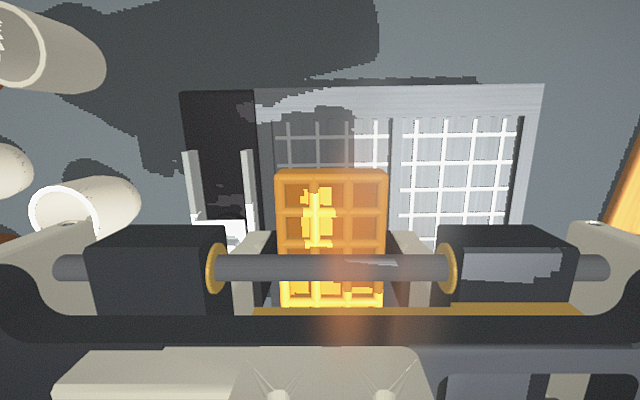

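The wrist view shows the held waffle at (330,240) over the right cell. Front cell corners lie at about (272,118), (395,118) and (522,117), and the iron's front corners at (255,90) and (543,84).

```bash
python3 - <<'E'
from h import *
p=snap("wrist")
print(onplane(p,[(272,118),(391,118),(399,118),(522,117)],.062))
print(onplane(p,[(255,90),(543,84),(511,235)],.066))
print(proj(p,[[.546,-.08,.06],[.551,.0245,.06]]))
E
```

```text
[[ 0.4734 -0.1312  0.062 ]
 [ 0.4757 -0.0304  0.062 ]
 [ 0.4759 -0.0236  0.062 ]
 [ 0.4775  0.0805  0.062 ]]
[[ 0.4513 -0.1426  0.066 ]
 [ 0.4521  0.0911  0.066 ]
 [ 0.583   0.0837  0.066 ]]
[[334.1085 198.8289]
 [447.5541 201.5551]]
```

>>> carry_out:
  increments:
    - [0,0,0,1,1,-40,1]
    - [0,0,0,1,1,-65,1]
    - [0,0,0,1,1,-78,1]
    - [0,0,0,1,1,-84,1]
    - [0,0,0,1,1,-84,1]
    - [0,0,0,1,1,-84,1]
    - [0,0,0,1,1,-84,0.15]
    - [0,0,0,1,1,-84,0.15]
    - [0,0,0,1,1,-84,0.15]
    - [0,0,0,1,1,-60,0.15]
    - [0,0,0,1,1,0,0.1]
    - [0,0,0,1,60,50,0]
    - [0,0,10,-10,120,70,0]
    - [0,0,20,-15,180,70,0]
    - [0,0,30,-15,240,70,0]
    - [0,0,40,-10,300,70,0]
    - [0,0,50,-5,360,70,0]
    - [0,0,60,0,400,70,0]
    - [0,0,70,4,415,70,0]
    - [0,0,80,4,415,70,0]

```text
clock: 11.7
tool_pos: [0.5516, 0.3336, 0.2258]
orientation: [-180.0, -0.0, 169.1]
force: [-0.7, -0.6, -0.0]
opening: 0.0874
```

>>> carry_out:
  increments:
    - [0,0,7,0,0,0,0]
    - [0,0,7,0,0,0,0]
    - [0,0,7,0,0,0,0]
    - [0,0,7,0,0,0,0]

```text
clock: 12.2
tool_pos: [0.5518, 0.332, 0.2266]
orientation: [180.0, 0.0, 175.6]
force: [0.4, -0.4, -0.2]
opening: 0.0877
```

```bash
python3 - <<'E'
from h import *
o=ctrl.get_obs();print(o["tool_pos"],o["orientation"])
p=snap("wrist","w3");rects(p,"waffle1",.034)
p=snap("top");rects(p,"waffle1",.082)
p=snap("scene");rects(p,"waffle1",.082)
E
```

```text
[0.5518 0.332  0.2266] [179.9952   0.0026 175.5748]
waffle1 0.84 px 331 181 306 356 142 221 mm [551.8 333.4] [100.   62.2] 85.5
waffle1 0.71 px 202 226 188 216 217 235 mm [546.4 319.7] [97.3 59.7] 85.6
waffle1 0.62 px 321 220 312 330 205 234 mm [555.8 -81.3] [60.8 98.2] 88.4
waffle1 0.35 px 392 218 383 401 209 227 mm [ 553.9 -320.5] [56.9 62.7] 42.7
waffle1 0.75 px 359 358 345 373 336 380 mm [556.7 349.4] [95.8 58.7] 87.3
waffle1 0.7 px 338 208 321 355 197 218 mm [554.  -73.9] [102.7  72.7] 0.7
```

>>> carry_out:
  increments:
    - [0,0,0,0,0,-60,0]
    - [0,0,0,0,0,-120,0]
    - [0,0,0,0,1,-170,0]
    - [0,0,0,0,1,-195,0]
    - [0,0,0,0,1,-204,0]
    - [0,0,0,0,1,-204,0]
    - [0,0,0,0,1,-204,0]
    - [0,0,0,0,1,-204,1]
    - [0,0,0,0,1,-204,1]
    - [0,0,0,0,1,-204,1]
    - [0,0,0,0,1,-204,1]
    - [0,0,0,0,1,-204,1]
    - [0,0,0,0,1,-204,1]
    - [0,0,0,0,1,-204,1]
    - [0,0,0,0,1,-180,1]
    - [0,0,0,0,1,-130,1]
    - [0,0,0,0,1,-80,1]
    - [0,0,0,0,1,-30,1]
    - [0,0,0,0,1,0,1]
    - [0,0,0,0,1,0,1]

```text
clock: 15.0
tool_pos: [0.5527, 0.3339, 0.2292]
orientation: [179.8, 0.2, 175.7]
force: [0.4, 0.6, -1.5]
opening: 0.0616
```

>>> carry_out:
  increments:
    - [0,0,-10,0,-40,0,1]
    - [0,0,-20,-15,-80,0,1]
    - [0,0,-30,-25,-120,0,1]
    - [0,0,-40,-25,-160,0,1]
    - [0,0,-50,-25,-200,0,1]
    - [0,0,-60,-20,-240,0,1]
    - [0,0,-70,-15,-270,0,1]
    - [0,0,-80,-8,-295,0,1]
    - [0,0,-86.6,-2,-304,0,1]
    - [0,0,-86.6,-2,-304,-20,1]
    - [0,0,-86.6,-2,-304,-50,1]
    - [0,0,-86.6,-2,-304,-70,1]
    - [0,0,-86.6,-2,-304,-70,1]
    - [0,0,-86.6,-2,-304,-70,1]

```text
clock: 16.75
tool_pos: [0.5499, 0.0291, 0.1567]
orientation: [-180.0, 0.0, 89.1]
force: [-0.2, -0.0, -0.7]
opening: 0.0615
```

>>> carry_out:
  increments:
    - [0,0,0,0,0,-40,1]
    - [0,0,0,0,0,-65,1]
    - [0,0,0,0,0,-78,1]
    - [0,0,0,0,0,-84,1]
    - [0,0,0,0,0,-84,1]
    - [0,0,0,0,0,-84,1]
    - [0,0,0,0,0,-84,0.15]
    - [0,0,0,0,0,-84,0.15]
    - [0,0,0,0,0,-84,0.15]
    - [0,0,0,0,0,-60,0.15]
    - [0,0,0,0,0,0,0.15]
    - [0,0,0,-20,60,60,0.5]
    - [0,0,0,-20,120,120,1]
    - [0,0,0,-20,180,180,1]
    - [0,0,0,-20,180,230,1]
    - [0,0,0,-20,180,230,1]
    - [0,0,0,-20,180,230,1]
    - [0,0,0,-20,180,230,1]

```text
clock: 19.0
tool_pos: [0.5294, 0.2092, 0.386]
orientation: [-180.0, 0.0, 89.1]
force: [0.0, -0.2, -0.3]
opening: 0.01
```

```bash
python3 - <<'E'
from h import *
o=ctrl.get_obs();print(o["tool_pos"],o["orientation"])
p=snap("top");rects(p,"waffle1",.082);a=p["pixels"][140:270,250:380]
p=snap("scene");rects(p,"waffle1",.082);b=p["pixels"][130:280,260:400]
r=lambda x:cv2.resize(x,(400,400),interpolation=cv2.INTER_CUBIC)
cv2.imwrite("pics/m4.png",np.hstack([r(a),r(b)]))
E
```

```text
[0.5294 0.2092 0.386 ] [-179.9569    0.0028   89.0943]
waffle1 0.75 px 321 220 312 330 206 234 mm [554.1 -81.3] [60.8 94.8] 88.4
waffle1 0.94 px 338 207 321 355 197 218 mm [553.1 -74.6] [73.1 99.2] 88.9
waffle1 0.85 px 343 239 325 362 227 251 mm [551.6  34.3] [102.2  73. ] 1.4
waffle1 0.7 px 383 361 328 441 318 399 mm [502.4 360. ] [177.5 242.4] 80.7
waffle1 0.28 px 328 156 320 337 144 169 mm [ 558.5 -284. ] [113.7  57. ] 84.7
```

View pics/m4.png

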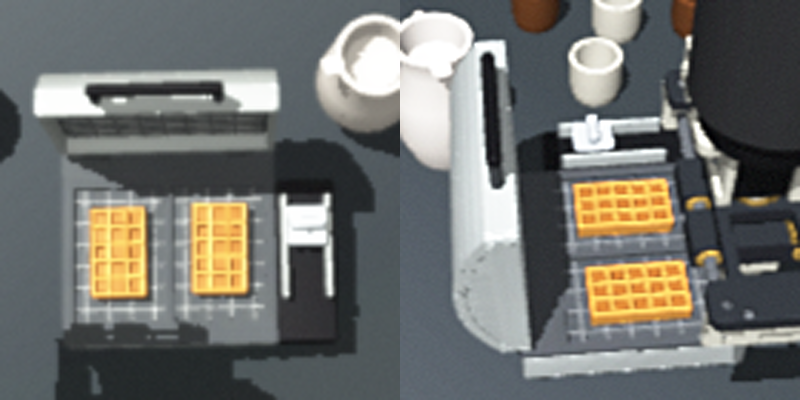

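Both waffles lie in their cells, at (118,252) and (218,250) in the left half. Next I put the closed fingers behind the handle bar.

>>> carry_out:
  increments:
    - [0,0,0,50,-60,0,1]
    - [0,0,0,97,-120,0,1]
    - [0,0,0,145,-180,0,1]
    - [0,0,0,193,-236,0,1]
    - [0,0,0,193,-236,0,1]
    - [0,0,0,193,-236,-30,1]
    - [0,0,0,193,-236,-60,1]
    - [0,0,0,193,-236,-84,1]
    - [0,0,0,193,-236,-84,1]
    - [0,0,0,193,-236,-84,1]

```text
clock: 20.45
tool_pos: [0.7231, -0.0273, 0.3036]
orientation: [179.9, 0.0, 89.1]
force: [0.2, 0.2, 0.3]
opening: 0.0006
```

```bash
python3 - <<'E'
from h import *
o=ctrl.get_obs();print(o["tool_pos"],o["orientation"],o["force"],o["opening"])
p=snap("scene");b=p["pixels"][110:290,230:410]
cv2.imwrite("pics/m5.png",cv2.resize(b,(540,540),interpolation=cv2.INTER_CUBIC))
E
```

```text
[ 0.7231 -0.0273  0.3036] [179.9474   0.025   89.0678] [0.1695 0.2477 0.3308] 0.0005996407543939766
```

View pics/m5.png

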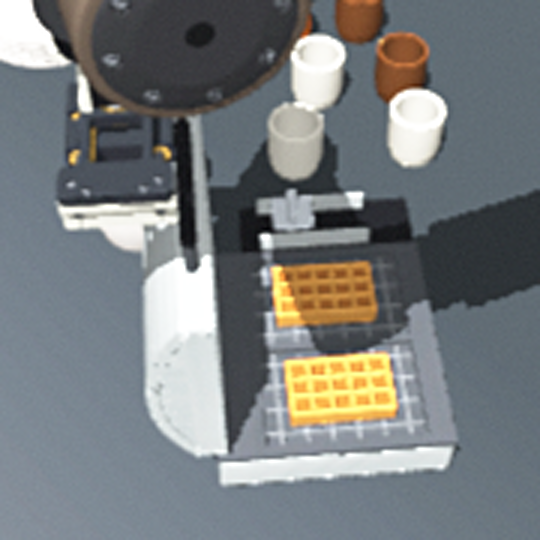

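The view shows the gripper behind the bar (gripper at (120,160), bar at (185,200)) and both waffles still in place. Now I push the lid over.

>>> carry_out:
  increments:
    - [0,0,0,-12,0,0,1]
    - [0,0,0,-24,0,0,1]
    - [0,0,0,-36,0,0,1]
    - [0,0,0,-48,0,-1,1]
    - [0,0,0,-60,0,-2,1]
    - [0,0,0,-72,0,-3,1]
    - [0,0,0,-86,0,-6,1]
    - [0,0,0,-100,0,-9,1]
    - [0,0,0,-113,0,-12,1]
    - [0,0,0,-126,0,-17,1]
    - [0,0,0,-139,0,-23,1]
    - [0,0,0,-151,0,-28,1]
    - [0,0,0,-151,0,-28,1]

```text
clock: 22.12
tool_pos: [0.57, -0.0271, 0.2739]
orientation: [-179.9, 0.0, 89.1]
force: [0.2, -0.4, 0.3]
opening: 0.0005
```

```bash
python3 - <<'E'
from h import *
o=ctrl.get_obs();print(o["tool_pos"],o["orientation"],o["force"],o["opening"])
p=snap("scene");b=p["pixels"][110:290,230:410]
cv2.imwrite("pics/m6.png",cv2.resize(b,(540,540),interpolation=cv2.INTER_CUBIC))
E
```

```text
[ 0.57   -0.0271  0.2739] [-179.8701    0.0128   89.0762] [ 0.2379 -0.3617  0.3355] 0.0005134060745285164
```

View pics/m6.png

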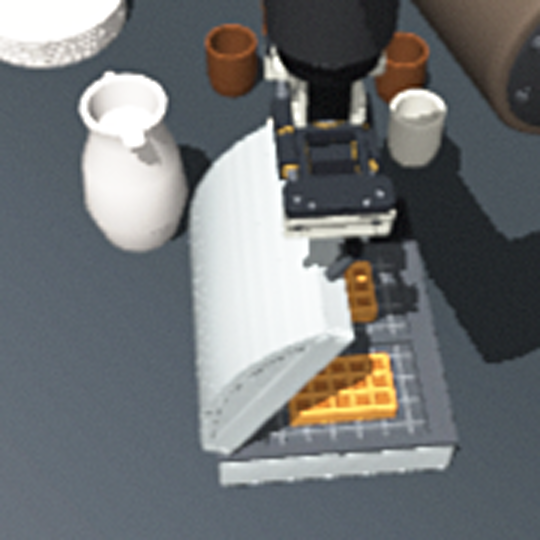

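The view shows the lid pushed well over, at roughly 50 to 60 degrees. Now I press it down from above the bar.

>>> carry_out:
  increments:
    - [0,0,0,0,0,40,1]
    - [0,0,0,0,0,62,1]
    - [0,0,0,-15,0,62,1]
    - [0,0,0,-20,0,45,1]
    - [0,0,0,-25,0,25,1]
    - [0,0,0,-36,0,10,1]
    - [0,0,0,-48,0,-2,1]
    - [0,0,0,-64,0,-16,1]
    - [0,0,0,-79,0,-31,1]
    - [0,0,0,-92,0,-47,1]
    - [0,0,0,-104,0,-64,1]
    - [0,0,0,-115,0,-83,1]
    - [0,0,0,-124,0,-102,1]
    - [0,0,0,-131,0,-122,1]
    - [0,0,0,-136,0,-142,1]
    - [0,0,0,-139,0,-160,1]
    - [0,0,0,-140,0,-172,1]
    - [0,0,0,-141,0,-179,1]
    - [0,0,0,-141,0,-179,1]

```text
clock: 24.55
tool_pos: [0.4306, -0.027, 0.0953]
orientation: [-180.0, 0.0, 89.1]
force: [-0.3, -0.0, 0.5]
opening: 0.0002
```

```bash
python3 - <<'E'
from h import *
o=ctrl.get_obs();print(o["tool_pos"],o["orientation"],o["force"],o["opening"])
p=snap("scene");b=p["pixels"][110:290,230:410]
cv2.imwrite("pics/m7.png",cv2.resize(b,(540,540),interpolation=cv2.INTER_CUBIC))
E
```

```text
[ 0.4306 -0.027   0.0953] [-179.9623    0.0169   89.071 ] [-0.3363 -0.0332  0.4608] 0.0002006737525149209
```

View pics/m7.png

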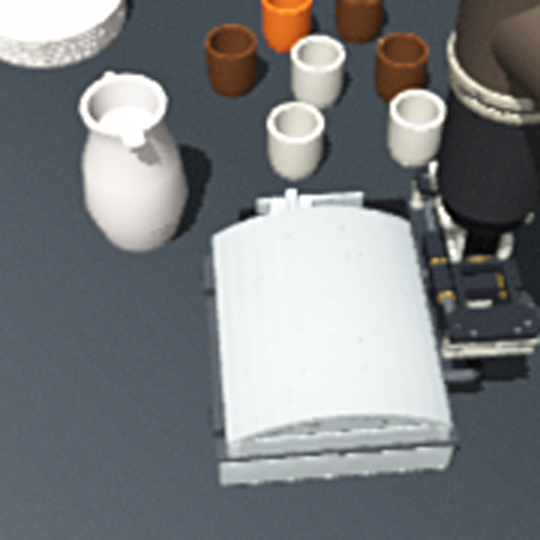

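Shut or nearly so. I press slowly to be sure.

>>> carry_out:
  increments:
    - [0,0,0,0,0,-2,1]
    - [0,0,0,0,0,-4,1]
    - [0,0,0,0,0,-5,1]
    - [0,0,0,0,0,-6,1]
    - [0,0,0,0,0,-7,1]
    - [0,0,0,0,0,-7,1]

```text
clock: 25.35
tool_pos: [0.4313, -0.0268, 0.0905]
orientation: [179.9, 0.0, 89.1]
force: [-8.2, 3.1, 25.2]
opening: 0.0001
```

>>> carry_out:
  increments:
    - [0,0,0,0,0,60,1]
    - [0,0,10,0,0,120,1]
    - [0,0,20,20,-30,160,1]
    - [0,0,30,60,-60,160,1]
    - [0,0,40,100,-90,160,1]
    - [0,0,50,130,-120,160,1]
    - [0,0,60,170,-153,160,1]
    - [0,0,70,170,-153,160,1]
    - [0,0,80,170,-153,160,1]
    - [0,0,90,170,-153,160,1]
    - [0,0,90,170,-153,160,1]
    - [0,0,90,170,-153,160,1]

```text
clock: 26.85
tool_pos: [0.6006, -0.1799, 0.2484]
orientation: [180.0, -0.0, 178.9]
force: [-0.1, 0.0, 0.1]
opening: 0.0001
```

```bash
python3 - <<'E'
from h import *
o=ctrl.get_obs();print(o["tool_pos"],o["orientation"],o["force"],o["opening"])
p=snap("wrist","w8");print(cam(p)[2])
for l in("tab_fin","start_top","crown","lid_handle"):
    for d in ctrl.search_frame(p,l):print(l,d["centre"],d["confidence"])
    rects(p,l,.1)
E
```

```text
[ 0.6006 -0.1799  0.2484] [179.9981  -0.0145 178.8518] [-0.1423  0.0243  0.1311] 0.00014855338699697228
[ 0.5999 -0.2503  0.4065]
tab_fin [0.5761, -0.1841, 0.0908] 0.9
tab_fin 0.74 px 353 188 334 371 170 206 mm [ 577.4 -181.1] [40.3 40.5] 88.8
start_top [0.5787, -0.1848, 0.0884] 0.43
crown [0.5361, -0.1451, 0.095] 0.64
crown 0.72 px 385 230 280 477 211 314 mm [ 560.3 -144.3] [ 28.6 197.2] 85.8
lid_handle [0.5342, -0.1434, 0.0911] 0.76
lid_handle 0.68 px 387 231 280 479 211 315 mm [ 560.3 -130.7] [197.4  51. ] 0.8
```

View pics/w8.png

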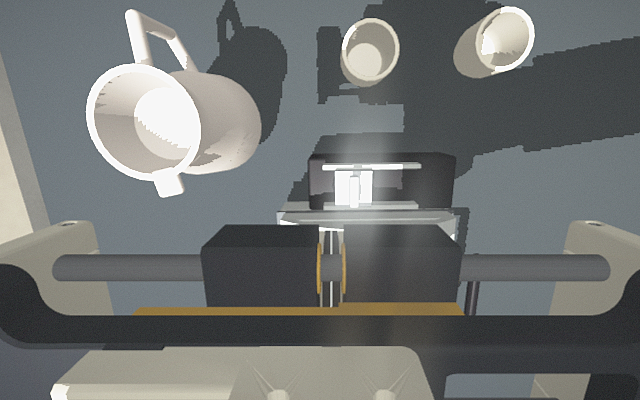

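The wrist view shows the tab plate and fin at (353,188) between the rails. The pitcher is at upper left with its rim at (143,122), so I turn the jaws along y to keep the gripper's body away from it.

>>> carry_out:
  increments:
    - [0,0,-10,1,-2,0,1]
    - [0,0,-20,1,-2,0,1]
    - [0,0,-30,1,-2,0,1]
    - [0,0,-40,1,-2,0,1]
    - [0,0,-50,1,-2,0,1]
    - [0,0,-60,1,-2,0,1]
    - [0,0,-70,1,-2,0,1]
    - [0,0,-80,1,-2,0,1]
    - [0,0,-90,1,-2,0,1]
    - [0,0,-90,1,-2,-50,1]
    - [0,0,-90,1,-2,-100,1]
    - [0,0,-90,1,-2,-135,1]
    - [0,0,-90,1,-2,-150,1]
    - [0,0,-90,1,-2,-155,1]
    - [0,0,-90,1,-2,-155,1]

```text
clock: 29.18
tool_pos: [0.6025, -0.182, 0.0946]
orientation: [179.9, 0.0, 89.1]
force: [0.6, -0.0, 0.0]
opening: 0.0003
```

>>> carry_out:
  increments:
    - [0,0,0,-8,0,0,1]
    - [0,0,0,-16,0,0,1]
    - [0,0,0,-24,0,0,1]
    - [0,0,0,-32,1,0,1]
    - [0,0,0,-40,1,0,1]
    - [0,0,0,-46,1,0,1]
    - [0,0,0,-52,1,0,1]
    - [0,0,0,-55,1,0,1]
    - [0,0,0,-57,1,0,1]
    - [0,0,0,-57,1,0,1]

```text
clock: 30.42
tool_pos: [0.547, -0.1808, 0.0938]
orientation: [179.8, 0.0, 89.1]
force: [8.8, -1.4, -4.2]
opening: 0.0003
```

>>> carry_out:
  increments:
    - [0,0,0,-1,0,0,1]
    - [0,0,0,-2,0,0,1]
    - [0,0,0,-2,0,0,1]
    - [0,0,0,-2,0,0,1]

```text
clock: 30.92
tool_pos: [0.5469, -0.1808, 0.0939]
orientation: [179.6, 0.0, 89.1]
force: [13.7, -1.5, -8.8]
opening: 0.0007
```

>>> carry_out:
  increments:
    - [0,0,0,6,0,0,1]
    - [0,0,0,8,0,40,1]
    - [0,0,0,20,0,100,1]
    - [0,0,10,38,-1,150,1]
    - [0,0,20,38,-1,150,1]
    - [0,0,30,38,-1,150,1]
    - [0,0,40,38,-1,150,1]
    - [0,0,50,38,-1,150,1]
    - [0,0,60,38,-1,150,1]
    - [0,0,70,38,-1,150,1]
    - [0,0,80,38,-1,150,1]
    - [0,0,90,38,-1,150,1]
    - [0,0,100,38,-1,150,1]
    - [0,0,110,38,-1,150,1]
    - [0,0,110,38,-1,150,1]
    - [0,0,110,38,-1,150,1]

```text
clock: 32.92
tool_pos: [0.5802, -0.1819, 0.2431]
orientation: [180.0, -0.1, -161.2]
force: [0.8, -0.2, 0.1]
opening: 0.0006
```

```bash
python3 - <<'E'
from h import *
o=ctrl.get_obs();print(o["tool_pos"],o["orientation"],o["force"])
p=snap("wrist")
print("pitcher rim",onplane(p,[[0,0]],.18).shape)
rects(p,"tab_fin",.088);rects(p,"pitcher",.15)
for l in("start_top","tab_fin","pitcher"):
    for d in ctrl.search_frame(p,l):print(l,d["centre"],d["confidence"])
print(proj(p,[[.578,-.182,.081],[.532,-.181,.104]]))
i=p["pixels"];a=i[100:300,200:460]
s=snap("top");b=s["pixels"][140:270,250:380]
cv2.imwrite("pics/w9.png",np.hstack([cv2.resize(a,(440,338)),cv2.resize(b,(338,338),interpolation=cv2.INTER_CUBIC)]))
E
```

```text
[ 0.5802 -0.1819  0.2431] [ 179.9653   -0.072  -161.1584] [ 0.7816 -0.165   0.0929]
pitcher rim (1, 3)
tab_fin 0.71 px 288 214 245 347 193 240 mm [ 606.4 -137.2] [115.6  38.2] 6.7
tab_fin 0.61 px 370 204 348 392 183 223 mm [ 532.1 -178. ] [42.4 42.8] 89.5
pitcher 0.93 px 173 64 81 266 0 135 mm [ 734.4 -246.4] [144.2 100.2] 18.9
pitcher 0.43 px 370 204 348 393 184 223 mm [ 546.2 -192.1] [32.5 33.4] 89.6
start_top [0.5821, -0.179, 0.0792] 0.57
start_top [0.7404, -0.2489, 0.1436] 0.54
tab_fin [0.5341, -0.1803, 0.0884] 0.8
pitcher [0.7395, -0.2515, 0.1434] 0.75
[[332.8594 187.696 ]
 [373.0976 206.6524]]
```

View pics/w9.png

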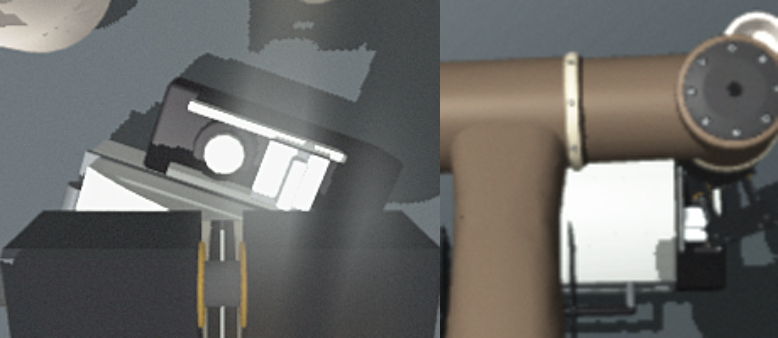

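The view shows the tab fully aside at (290,170) and the start button exposed at (223,154), which matches the prediction. I press it now.

>>> carry_out:
  increments:
    - [0,0,0,1,0,-60,1]
    - [0,0,0,1,0,-120,1]
    - [0,0,0,1,0,-150,1]
    - [0,0,0,1,0,-160,1]
    - [0,0,0,1,0,-163,1]
    - [0,0,0,1,0,-166,1]
    - [0,0,0,1,0,-168,1]
    - [0,0,0,1,0,-169,1]
    - [0,0,0,1,0,-170,1]
    - [0,0,0,1,0,-170,1]

```text
clock: 34.52
tool_pos: [0.5827, -0.1821, 0.0761]
orientation: [-179.9, 0.1, -160.9]
force: [-6.4, 1.4, 15.7]
opening: 0.0003
```

>>> carry_out:
  increments:
    - [0,0,0,0,0,-1,1]
    - [0,0,0,0,0,-2,1]
    - [0,0,0,0,0,-2,1]

```text
clock: 34.9
tool_pos: [0.5828, -0.1822, 0.0758]
orientation: [-179.9, 0.2, -160.9]
force: [-9.5, 4.9, 28.8]
opening: 0.0005
```

>>> carry_out:
  increments:
    - [0,0,0,0,0,20,1]
    - [0,0,0,0,0,80,0.5]
    - [0,0,0,-20,-20,140,0]
    - [0,0,-10,-50,-70,180,0]
    - [0,0,-20,-90,-110,180,0]
    - [0,0,-20,-130,-140,180,0]
    - [0,0,-20,-164,-149,180,0]
    - [0,0,-20,-164,-149,180,0]
    - [0,0,-20,-164,-149,180,0]
    - [0,0,-20,-164,-149,180,0]

```text
clock: 36.15
tool_pos: [0.4186, -0.3306, 0.2515]
orientation: [-180.0, 0.0, 179.1]
force: [-0.1, 0.0, 0.3]
opening: 0.0839
```

```bash
cat >> h.py <<'E'
def cups(p):
    from scipy.optimize import minimize
    a=np.linspace(0,2*np.pi,40)
    for d in ctrl.outline_of(p,"cup1"):
        m=d["pixels"];v,u=np.nonzero(m)
        if len(u)<100: continue
        b=p["pixels"][v,u].mean(0);c0=onplane(p,[[u.mean(),v.mean()]],.04)[0]
        def cost(k):
            P=[np.c_[k[0]+r*np.cos(a),k[1]+r*np.sin(a),0*a+z] for r,z in((.026,0),(.031,.02),(.031,.07))]
            h=cv2.convexHull(proj(p,np.vstack(P)).astype(np.float32));M=np.zeros((800,1280),np.uint8)
            cv2.fillConvexPoly(M,np.round((h*2+.5)*16).astype(np.int32),255,shift=4)
            return np.abs(cv2.resize(M,(640,400),interpolation=cv2.INTER_AREA)/255.-m).sum()
        r=minimize(cost,c0[:2],method="Nelder-Mead",options=dict(initial_simplex=[c0[:2],c0[:2]+[.01,0],c0[:2]+[0,.01]],xatol=1e-4))
        print("cup",round(d["confidence"],2),len(u),u.min(),u.max(),v.min(),v.max(),b.round(),r.x,round(r.fun))
E
python3 - <<'E'
from h import *
o=ctrl.get_obs();print(o["tool_pos"],o["orientation"],o["force"])
p=snap("wrist","w10");cups(p)
p=snap("scene");rects(p,"tab_fin",.1);rects(p,"lid",.12)
E
```

```text
[ 0.4186 -0.3306  0.2515] [-179.9969    0.018   179.1193] [-0.1447  0.0399  0.2564]
cup 0.96 805 276 325 0 21 [ 68. 108. 156.] [ 0.4512 -0.5517] 18
cup 0.95 2079 310 358 153 206 [225. 233. 235.] [ 0.4153 -0.3325] 145
cup 0.86 1391 183 248 0 29 [ 30. 153. 231.] [ 0.5448 -0.5447] 23
cup 0.85 3003 214 277 61 121 [218. 225. 228.] [ 0.5176 -0.4365] 90
cup 0.82 3915 116 196 32 96 [ 64. 100. 143.] [ 0.6189 -0.4674] 144
cup 0.8 2551 193 254 160 213 [206. 217. 221.] [ 0.5558 -0.3251] 80
cup 0.57 2491 306 359 63 121 [ 74. 105. 147.] [ 0.4158 -0.4334] 139
tab_fin 0.37 px 342 176 336 347 173 178 mm [ 529.7 -181. ] [20.5 34.2] 84.7
lid 0.97 px 340 221 302 391 179 261 mm [541.9 -17.4] [271.2 233.7] 89.6
```

View pics/w10.png

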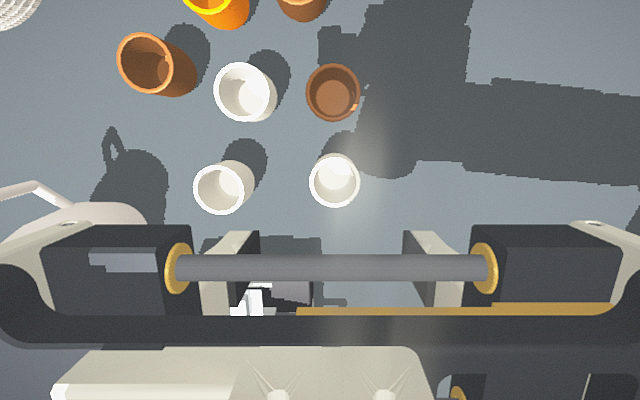

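The wrist view shows the white cups at (334,180), (243,92) and (222,187), with the brown and orange ones around them. I measure the crown from the fixed cameras before gripping.

```bash
python3 - <<'E'
from h import *
p=snap("top")
for d in ctrl.outline_of(p,"lid")[:1]:
    m=d["pixels"];v,u=np.nonzero(m);print(u.min(),u.max(),v.min(),v.max())
    for c in range(270,345,8):
        q=np.nonzero(m[:,c])[0]
        if len(q):print(c,q.min(),q.max(),onplane(p,[[c,q.min()-.5]],.096)[0,:2],onplane(p,[[c,q.max()+.5]],.096)[0,:2])
    for r in (185,200,215,230):
        q=np.nonzero(m[r])[0];print(r,q.min(),q.max(),onplane(p,[[q.min()-.5,r],[q.max()+.5,r]],.12)[:,:2])
print(ctrl.search_frame(p,"crown")[:2],ctrl.search_frame(p,"lid_handle")[:2])
im=p["pixels"][150:270,250:370]
s=snap("scene");print(ctrl.search_frame(s,"crown")[:2],ctrl.search_frame(s,"lid_handle")[:2])
b=s["pixels"][160:280,280:400]
cv2.imwrite("pics/t11.png",np.hstack([cv2.resize(x,(400,400),interpolation=cv2.INTER_CUBIC) for x in(im,b)]))
E
```

```text
266 339 189 261
270 191 249 [0.6572 0.0875] [0.459  0.0898]
278 190 248 [0.6598 0.0605] [0.4615 0.0633]
286 189 259 [0.6625 0.0335] [0.4246 0.0374]
294 189 261 [0.6617 0.0065] [0.4173 0.0111]
302 189 261 [ 0.6609 -0.0204] [ 0.4165 -0.0152]
310 189 260 [ 0.6601 -0.0473] [ 0.419  -0.0417]
318 189 247 [ 0.6593 -0.0743] [ 0.461  -0.0692]
326 189 197 [ 0.6585 -0.1012] [ 0.6278 -0.1004]
334 189 199 [ 0.6577 -0.1282] [ 0.6203 -0.127 ]Traceback (most recent call last):
  File "<stdin>", line 9, in <module>
    return umr_minimum(a, axis, None, out, keepdims, initial, where)
ValueError: zero-size array to reduction operation minimum which has no identity
```

>>> carry_out:
  increments:
    - [0,0,0,-3,-1,-60,0]
    - [0,0,0,-3,-1,-120,0]
    - [0,0,0,-3,-1,-170,0]
    - [0,0,0,-3,-1,-200,0]
    - [0,0,0,-3,-1,-220,0]
    - [0,0,0,-3,-1,-227,0]
    - [0,0,0,-3,-1,-227,0]
    - [0,0,0,-3,-1,-227,0.1]
    - [0,0,0,-3,-1,-227,0.2]
    - [0,0,0,-3,-1,-227,0.3]
    - [0,0,0,-3,-1,-227,0.5]
    - [0,0,0,-3,-1,-227,1]
    - [0,0,0,-3,-1,-227,1]
    - [0,0,0,-3,-1,-227,1]
    - [0,0,0,-3,-1,-227,1]
    - [0,0,0,-3,-1,-227,1]

```text
clock: 38.5
tool_pos: [0.4147, -0.332, 0.025]
orientation: [-180.0, 0.0, 179.1]
force: [-2.1, 0.8, 6.5]
opening: 0.0604
```

>>> carry_out:
  increments:
    - [0,0,0,0,0,10,1]
    - [0,0,0,0,0,30,1]
    - [0,0,0,0,0,70,1]
    - [0,0,0,0,0,120,1]
    - [0,0,0,0,0,170,1]
    - [0,0,0,10,30,205,1]
    - [0,0,0,25,70,215,1]
    - [0,0,0,45,120,215,1]
    - [0,0,0,65,170,215,1]
    - [0,0,0,85,220,215,1]
    - [0,0,0,105,270,215,1]
    - [0,0,0,120,315,215,1]
    - [0,0,0,135,350,215,1]
    - [0,0,0,143,372,215,1]
    - [0,0,0,146,381,210,1]
    - [0,0,0,146,381,200,1]
    - [0,0,0,146,381,185,1]
    - [0,0,0,146,381,170,1]
    - [0,0,0,146,381,160,1]
    - [0,0,0,146,381,160,1]

```text
clock: 41.0
tool_pos: [0.5602, 0.0486, 0.1835]
orientation: [-180.0, -0.1, 179.0]
force: [-0.5, 0.0, -1.7]
opening: 0.0603
```

```bash
python3 - <<'E'
from h import *
o=ctrl.get_obs();print(o["tool_pos"],o["orientation"],o["force"],o["opening"])
p=snap("wrist","w12");cups(p);rects(p,"lid",.12)
s=snap("scene")
r=lambda x:cv2.resize(x,(400,400),interpolation=cv2.INTER_CUBIC)
cv2.imwrite("pics/m12.png",np.hstack([cv2.resize(p["pixels"],(400,400)),r(s["pixels"][120:280,270:430])]))
E
```

```text
[0.5602 0.0486 0.1835] [-179.9566   -0.1007  179.0477] [-0.5302  0.     -1.6621] 0.060281038118491566
cup 0.77 8989 263 399 192 307 [119. 130. 133.] [0.5461 0.1407] 8514
lid 0.83 px 339 107 194 506 0 250 mm [544.2 -10.2] [182.6 215.9] 89.1
```

View pics/m12.png

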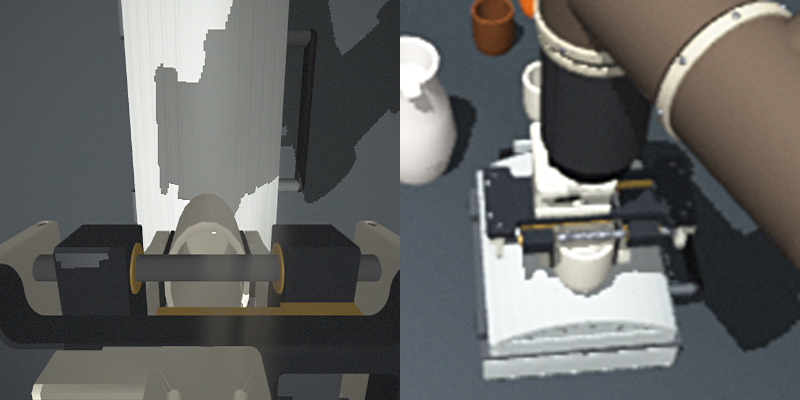

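The held cup hangs centred over the lid: in the left half the cup is at x≈207 and the lid's edges at 130 and 283. I lower it slowly.

>>> carry_out:
  increments:
    - [0,0,0,1,0,-8,1]
    - [0,0,0,1,0,-16,1]
    - [0,0,0,1,0,-22,1]
    - [0,0,0,1,0,-26,1]
    - [0,0,0,1,0,-28,1]
    - [0,0,0,1,0,-28,1]
    - [0,0,0,1,0,-28,1]

```text
clock: 42.08
tool_pos: [0.5619, 0.0491, 0.1568]
orientation: [180.0, 0.0, 179.1]
force: [-0.4, 0.0, -1.3]
opening: 0.0603
```

>>> carry_out:
  increments:
    - [0,0,0,0,0,-0.5,1]
    - [0,0,0,0,0,-1,1]
    - [0,0,0,0,0,-1,1]
    - [0,0,0,0,0,-1,1]

```text
clock: 42.58
tool_pos: [0.5619, 0.0491, 0.1559]
orientation: [180.0, 0.0, 179.1]
force: [-1.9, 0.1, 3.8]
opening: 0.0608
```

>>> carry_out:
  increments:
    - [0,0,0,0,0,0,0.32]
    - [0,0,0,0,0,0,0.3]
    - [0,0,0,0,0,0,0.28]
    - [0,0,0,0,0,0,0.26]
    - [0,0,0,0,0,0,0.23]
    - [0,0,0,0,0,0,0.2]
    - [0,0,0,0,0,0,0.15]
    - [0,0,0,0,0,0,0.1]
    - [0,0,0,0,0,0,0]
    - [0,0,0,0,0,0,0]
    - [0,0,0,0,0,20,0]
    - [0,0,0,0,0,50,0]
    - [0,0,0,0,0,90,0]
    - [0,0,0,0,0,130,0]
    - [0,0,0,0,-50,140,0]
    - [0,0,0,0,-110,140,0]
    - [0,0,0,0,-170,140,0]
    - [0,0,0,-5,-230,140,0]
    - [0,0,0,-7,-290,120,0]
    - [0,0,0,-7,-340,110,0]

```text
clock: 45.08
tool_pos: [0.554, -0.2929, 0.2647]
orientation: [180.0, -0.0, 179.0]
force: [1.1, 0.7, 0.0]
opening: 0.0875
```

>>> carry_out:
  increments:
    - [0,0,0,0,-33,0,0]
    - [0,0,0,0,-33,0,0]
    - [0,0,0,0,-33,0,0]
    - [0,0,0,0,-33,0,0]

```text
clock: 45.58
tool_pos: [0.555, -0.323, 0.2659]
orientation: [-180.0, 0.0, 179.1]
force: [1.0, 1.1, 0.1]
opening: 0.0876
```

```bash
cat >> h.py <<'E'
def lidcups(p,ys,b=.131):
    # fit held cup silhouettes at crown height
    from scipy.optimize import minimize
    a=np.linspace(0,2*np.pi,40)
    for d in ctrl.outline_of(p,"cup1"):
        m=d["pixels"];v,u=np.nonzero(m)
        if len(u)<100: continue
        c0=onplane(p,[[u.mean(),v.mean()]],b+.04)[0]
        if not(-.17<c0[1]<.12): continue
        def cost(k):
            P=[np.c_[k[0]+r*np.cos(a),k[1]+r*np.sin(a),0*a+z+b] for r,z in((.026,0),(.031,.02),(.031,.07))]
            h=cv2.convexHull(proj(p,np.vstack(P)).astype(np.float32));M=np.zeros((800,1280),np.uint8)
            cv2.fillConvexPoly(M,np.round((h*2+.5)*16).astype(np.int32),255,shift=4)
            return np.abs(cv2.resize(M,(640,400),interpolation=cv2.INTER_AREA)/255.-m).sum()
        r=minimize(cost,c0[:2],method="Nelder-Mead",options=dict(initial_simplex=[c0[:2],c0[:2]+[.01,0],c0[:2]+[0,.01]],xatol=1e-4))
        print("lidcup",round(d["confidence"],2),len(u),r.x,round(r.fun))
E
python3 - <<'E'
from h import *
o=ctrl.get_obs();print(o["tool_pos"],o["orientation"],o["force"],o["opening"])
p=snap("wrist","w13");cups(p)
s=snap("scene","s13");lidcups(s,0);s=snap("top","t13");lidcups(s,0)
E
```

```text
[ 0.555  -0.323   0.2659] [-179.9996    0.0309  179.1376] [1.0112 1.104  0.0882] 0.08762617498596936
cup 0.96 913 313 362 0 24 [ 32. 167. 243.] [ 0.5447 -0.5446] 24
cup 0.92 2838 245 303 26 90 [ 79. 126. 176.] [ 0.6194 -0.4667] 138
cup 0.76 600 391 436 0 17 [ 48.  70. 101.] [ 0.4504 -0.5517] 17
cup 0.73 2470 335 388 55 113 [208. 219. 223.] [ 0.5182 -0.4364] 98
cup 0.72 1973 305 354 152 202 [226. 234. 235.] [ 0.5563 -0.3251] 92
cup 0.62 2946 412 477 55 113 [ 59.  87. 125.] [ 0.4164 -0.4339] 108
cup 0.6 809 334 366 280 306 [240. 240. 240.] [ 0.5313 -0.1443] 1299
lidcup 0.69 634 [0.5578 0.0479] 67
lidcup 0.7 306 [0.5645 0.0481] 54
lidcup 0.41 2070 [ 0.5993 -0.0175] 1708
```

>>> carry_out:
  increments:
    - [0,0,0,0,-1,-60,0]
    - [0,0,0,0,-1,-120,0]
    - [0,0,0,0,-1,-180,0]
    - [0,0,0,0,-1,-215,0]
    - [0,0,0,0,-1,-235,0]
    - [0,0,0,0,-1,-241,0]
    - [0,0,0,0,-1,-241,0]
    - [0,0,0,0,-1,-241,0.1]
    - [0,0,0,0,-1,-241,0.2]
    - [0,0,0,0,-1,-241,0.3]
    - [0,0,0,0,-1,-241,0.5]
    - [0,0,0,0,-1,-241,1]
    - [0,0,0,0,-1,-241,1]
    - [0,0,0,0,-1,-241,1]
    - [0,0,0,0,-1,-241,1]
    - [0,0,0,0,-1,-241,1]

```text
clock: 47.88
tool_pos: [0.5553, -0.3251, 0.025]
orientation: [-180.0, 0.1, 179.1]
force: [0.9, 0.7, 5.1]
opening: 0.0605
```

>>> carry_out:
  increments:
    - [0,0,0,0,0,10,1]
    - [0,0,0,0,0,30,1]
    - [0,0,0,0,0,70,1]
    - [0,0,0,0,0,120,1]
    - [0,0,0,0,0,170,1]
    - [0,0,0,0,25,200,1]
    - [0,0,0,1,60,210,1]
    - [0,0,0,2,100,210,1]
    - [0,0,0,3,150,210,1]
    - [0,0,0,4,200,210,1]
    - [0,0,0,5,245,210,1]
    - [0,0,0,6,280,210,1]
    - [0,0,0,6,298,205,1]
    - [0,0,0,6,298,190,1]
    - [0,0,0,6,298,172,1]
    - [0,0,0,6,298,155,1]
    - [0,0,0,6,298,142,1]
    - [0,0,0,6,298,135,1]
    - [0,0,0,6,298,133,1]
    - [0,0,0,6,298,133,1]

```text
clock: 50.38
tool_pos: [0.5609, -0.027, 0.1578]
orientation: [180.0, 0.0, 179.1]
force: [0.3, -0.2, -1.6]
opening: 0.0611
```

>>> carry_out:
  increments:
    - [0,0,0,0,0,-1,1]
    - [0,0,0,0,0,-2,1]
    - [0,0,0,0,0,-2,1]
    - [0,0,0,0,0,-2,1]

```text
clock: 50.88
tool_pos: [0.5609, -0.0269, 0.1559]
orientation: [180.0, 0.0, 179.1]
force: [-1.1, -0.0, 1.6]
opening: 0.0604
```

>>> carry_out:
  increments:
    - [0,0,0,0,0,0,0.32]
    - [0,0,0,0,0,0,0.3]
    - [0,0,0,0,0,0,0.28]
    - [0,0,0,0,0,0,0.26]
    - [0,0,0,0,0,0,0.23]
    - [0,0,0,0,0,0,0.2]
    - [0,0,0,0,0,0,0.15]
    - [0,0,0,0,0,0,0.1]
    - [0,0,0,0,0,0,0]
    - [0,0,0,0,0,0,0]
    - [0,0,0,0,0,20,0]
    - [0,0,0,0,0,50,0]
    - [0,0,0,0,0,90,0]
    - [0,0,0,0,0,120,0]
    - [0,0,10,0,-50,130,0]
    - [0,0,20,-10,-110,130,0]
    - [0,0,30,-20,-170,130,0]
    - [0,0,40,-30,-230,120,0]
    - [0,0,50,-40,-290,110,0]
    - [0,0,51,-43,-350,110,0]

```text
clock: 53.38
tool_pos: [0.5176, -0.3694, 0.2654]
orientation: [180.0, 0.0, -129.7]
force: [1.1, -0.3, 0.7]
opening: 0.0874
```

>>> carry_out:
  increments:
    - [0,0,0,0,-59,0,0]
    - [0,0,0,0,-59,0,0]
    - [0,0,0,0,-59,0,0]
    - [0,0,0,0,-59,0,0]
    - [0,0,0,0,-59,0,0]

```text
clock: 54.0
tool_pos: [0.5188, -0.426, 0.2664]
orientation: [-180.0, 0.0, -129.8]
force: [-0.3, -0.5, 0.7]
opening: 0.087
```

```bash
python3 - <<'E'
from h import *
o=ctrl.get_obs();print(o["tool_pos"],o["orientation"],o["force"],o["opening"])
p=snap("wrist","w14");cups(p)
s=snap("scene","s14");lidcups(s,0);s=snap("top","t14");lidcups(s,0)
E
```

```text
[ 0.5188 -0.426   0.2664] [-179.9558    0.0158 -129.8359] [-0.2834 -0.5269  0.6826] 0.08696713593468815
cup 0.86 2487 363 419 74 128 [ 62. 196. 245.] [ 0.5452 -0.543 ] 73
cup 0.83 1984 314 362 149 200 [222. 231. 234.] [ 0.5182 -0.4362] 69
cup 0.78 2430 409 469 132 183 [ 65.  93. 135.] [ 0.4517 -0.5501] 102
cup 0.67 2349 277 329 65 121 [ 90. 138. 184.] [ 0.6196 -0.4673] 106
cup 0.59 1911 359 407 204 253 [ 84. 110. 146.] [ 0.4169 -0.4338] 213
lidcup 0.82 478 [ 0.559  -0.0273] 177
lidcup 0.71 698 [0.5614 0.0504] 26
lidcup 0.74 330 [ 0.5621 -0.0256] 23
lidcup 0.68 331 [0.5633 0.0496] 29
```

>>> carry_out:
  increments:
    - [0,0,0,0,0,0,0]
    - [0,0,0,0,0,0,0]
    - [0,0,0,0,0,0,0]

```text
clock: 54.68
tool_pos: [0.5183, -0.4271, 0.2658]
orientation: [180.0, -0.0, -129.9]
force: [0.2, 0.3, 0.1]
opening: 0.088
```

>>> carry_out:
  increments:
    - [0,0,0,-1,-9,-40,0]
    - [0,0,0,-1,-9,-90,0]
    - [0,0,0,-1,-9,-140,0]
    - [0,0,0,-1,-9,-190,0]
    - [0,0,0,-1,-9,-220,0]
    - [0,0,0,-1,-9,-236,0]
    - [0,0,0,-1,-9,-241,0]
    - [0,0,0,-1,-9,-241,0]
    - [0,0,0,-1,-9,-241,0.1]
    - [0,0,0,-1,-9,-241,0.2]
    - [0,0,0,-1,-9,-241,0.3]
    - [0,0,0,-1,-9,-241,0.5]
    - [0,0,0,-1,-9,-241,1]
    - [0,0,0,-1,-9,-241,1]
    - [0,0,0,-1,-9,-241,1]
    - [0,0,0,-1,-9,-241,1]
    - [0,0,0,-1,-9,-241,1]

```text
clock: 56.8
tool_pos: [0.5175, -0.4362, 0.0252]
orientation: [-180.0, -0.0, -129.9]
force: [-2.2, 1.0, 5.9]
opening: 0.0599
```

>>> carry_out:
  increments:
    - [0,0,0,0,0,10,1]
    - [0,0,0,0,0,30,1]
    - [0,0,0,0,0,70,1]
    - [0,0,0,0,0,120,1]
    - [0,0,0,0,0,170,1]
    - [0,0,-6,3,20,200,1]
    - [0,0,-12,8,50,210,1]
    - [0,0,-18,13,90,210,1]
    - [0,0,-24,18,130,210,1]
    - [0,0,-30,23,170,210,1]
    - [0,0,-36,28,210,210,1]
    - [0,0,-42,33,250,210,1]
    - [0,0,-48,38,290,210,1]
    - [0,0,-51,41.5,320,210,1]
    - [0,0,-51,41.5,333,205,1]
    - [0,0,-51,41.5,333,195,1]
    - [0,0,-51,41.5,333,180,1]
    - [0,0,-51,41.5,333,165,1]
    - [0,0,-51,41.5,333,160,1]
    - [0,0,-51,41.5,333,160,1]

```text
clock: 59.3
tool_pos: [0.5587, -0.1034, 0.1842]
orientation: [-180.0, -0.1, 179.0]
force: [-0.5, -0.1, -0.9]
opening: 0.0603
```

>>> carry_out:
  increments:
    - [0,0,0,0,0,-10,1]
    - [0,0,0,0,0,-18,1]
    - [0,0,0,0,0,-24,1]
    - [0,0,0,0,0,-27,1]
    - [0,0,0,0,0,-28,1]
    - [0,0,0,0,0,-28,1]

```text
clock: 60.05
tool_pos: [0.559, -0.103, 0.1569]
orientation: [-180.0, 0.0, 179.1]
force: [0.4, -0.1, -1.9]
opening: 0.0602
```

>>> carry_out:
  increments:
    - [0,0,0,0,0,-0.5,1]
    - [0,0,0,0,0,-1,1]
    - [0,0,0,0,0,-1,1]
    - [0,0,0,0,0,-1,1]

```text
clock: 60.55
tool_pos: [0.559, -0.103, 0.1562]
orientation: [-180.0, 0.0, 179.1]
force: [-1.2, -0.6, 2.5]
opening: 0.0599
```

>>> carry_out:
  increments:
    - [0,0,0,0,0,0,0.32]
    - [0,0,0,0,0,0,0.3]
    - [0,0,0,0,0,0,0.28]
    - [0,0,0,0,0,0,0.26]
    - [0,0,0,0,0,0,0.23]
    - [0,0,0,0,0,0,0.2]
    - [0,0,0,0,0,0,0.15]
    - [0,0,0,0,0,0,0.1]
    - [0,0,0,0,0,0,0]
    - [0,0,0,0,0,0,0]
    - [0,0,0,0,0,20,0]
    - [0,0,0,0,0,50,0]
    - [0,0,0,0,0,90,0]
    - [0,0,0,0,0,130,0]
    - [0,0,0,-10,-50,140,0]
    - [0,0,0,-30,-100,140,0]
    - [0,0,0,-50,-160,140,0]
    - [0,0,0,-100,-220,140,0]
    - [0,0,0,-150,-260,140,0]
    - [0,0,0,-150,-300,140,0]

```text
clock: 63.05
tool_pos: [0.4066, -0.404, 0.297]
orientation: [-180.0, 0.1, 179.1]
force: [1.8, -0.2, 0.6]
opening: 0.0879
```

>>> carry_out:
  increments:
    - [0,0,0,0,0,0,0]
    - [0,0,0,0,0,0,0]
    - [0,0,0,0,0,0,0]
    - [0,0,0,0,0,0,0]
    - [0,0,0,0,0,0,0]
    - [0,0,0,0,0,0,0]
    - [0,0,0,0,0,0,0]
    - [0,0,0,0,0,0,0]
    - [0,0,0,0,0,0,0]
    - [0,0,0,0,0,0,0]
    - [0,0,0,0,0,0,0]
    - [0,0,0,0,0,0,0]

```text
clock: 64.55
tool_pos: [0.4088, -0.403, 0.2958]
orientation: [-180.0, -0.0, 179.1]
force: [0.6, 0.0, -0.4]
opening: 0.0875
```

```bash
python3 - <<'E'
from h import *
o=ctrl.get_obs();print(o["clock"],o["tool_pos"],o["force"])
s=snap("scene");lidcups(s,0);t=snap("top");lidcups(t,0);rects(s,"tab_fin",.088)
for l in("pitcher","canister"):
    for d in ctrl.search_frame(s,l)[:1]:print(l,np.array(d["centre"]))
cv2.imwrite("pics/end.png",np.hstack([cv2.resize(x,(400,400),interpolation=cv2.INTER_CUBIC) for x in(s["pixels"][90:290,230:430],t["pixels"][130:270,250:390])]))
E
```

```text
64.55 [ 0.4088 -0.403   0.2958] [ 0.5744  0.005  -0.3972]
lidcup 0.96 680 [0.5597 0.0497] 29
lidcup 0.75 519 [ 0.5597 -0.0291] 145
lidcup 0.61 460 [ 0.557  -0.1029] 150
lidcup 0.79 321 [ 0.5586 -0.1021] 27
lidcup 0.73 331 [0.562  0.0492] 29
lidcup 0.56 358 [ 0.5622 -0.0256] 18
pitcher [ 0.7359 -0.218   0.1243]
canister [0.74   0.2759 0.1407]
```

View pics/end.png

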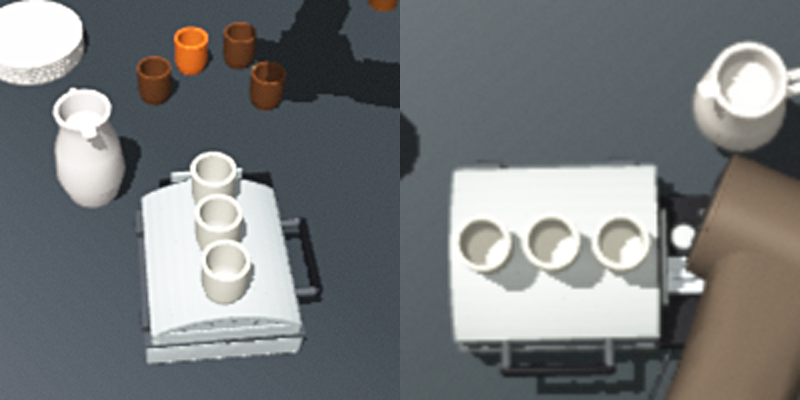

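The final views show three cups upright in a row on the crown, the lid shut, the tab aside with the button uncovered, and the pitcher apparently where it was.

```bash
python3 -c "
from plant import ctrl
print(ctrl.close_job())"
```

```text
the job is handed in; nothing more can be done
None
```

I did every step in the order asked and handed the job in at about 65 s of the 210 s; no verdict is reported.

- **Waffles:** Both lie flat in the iron, one per cell. I checked them in the images just before closing the lid.
- **Lid:** I pressed the handle until it stopped at about 25 N. The fingertips were then 90.5 mm above the shelf; 91 mm is expected with the lid shut.
- **Tab and button:** The tab was pushed to its end stop, about 46 mm. The button was pressed until it stopped about 5 mm down, at up to 29 N.
- **Cups:** All three white cups stand upright on the crown, about 76 mm apart. They were within about 3 mm of the crown line about 2 s after the last release. The brown and orange look-alikes were left alone.

**Disagreements:**
- **Cups:** The two fixed cameras differed by up to about 4 mm on the cups' positions.
- **Pitcher:** The scene camera's detected centre was about 15 mm lower in x and 20 mm lower in z than at the start. I put this down to the lid no longer hiding part of it. The robot never went near it, and the pictures show no shift.
- **Tab:** The last image check did not detect the tab, but it is visibly aside in the picture.

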